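# Lean the weighed driver board on its rest and zero the scale

## Task

The driver board lying on the bench scale has been weighed: take it off and lean it on the metal rest, terminal block at the top and components facing out, its lower edge down behind the toe lip and its back against the bar, centred and square to the rest. Then, with the pan empty, turn the scale's tare knob until its pointer is at the zero mark. Leave the spool, jar and carton where they stand and do not knock against the magnifier.

Things in the scene. Friction and masses are not known exactly. Their poses are not given: they have to be found in the camera images.
- module: Driver board, loose rigid slab, 0.2-0.35 kg: bare aluminium base 130 x 60 x 10 mm (x, y, z) under a 2 mm green circuit board. Origin: centre of underside; x along its length to the terminal-block end, z out of the component side. Centre of mass within 5 mm of the middle. Starts flat on the puck, components up, yaw within 1.2 rad of the scale's. Can be held across the 60 mm width by its bare sides.
- module_foot (a point): Middle of the edge between the board's underside and its plain end: x = -65 mm on the underside; the lower rear edge when leaning. Two cans (14 mm across, tops 22 mm above the underside) stand at board x = -30, y = +12 and -10 mm.
- module_head (a point): Middle of the edge between the board's underside and its terminal-block end: x = +65 mm on the underside; the upper rear edge when leaning. The black terminal block (14 x 44 mm, top 23 mm above the underside) is centred at board x = +54 mm; all other parts are under 4 mm high.
- rest: Leaning rest of steel and aluminium, fixed. Origin: centre of its underside on the table; front is -x, y across, z up. Base plate 150 x 120 mm (x, y), top at z = 8 mm. A board leaning with its lower end against the lip and its back on the bar slopes back to +x at about 56 degrees to the horizontal, its foot point then at x = -40, z = 8 mm.
- rest_lip (a point): Middle of the toe lip's top rear edge, at rest x = -50, z = 22 mm. The lip is a bar 90 mm long (y) and 8 mm thick (x = -58 to -50 mm), 14 mm high above the base plate.
- rest_bar (a point): Centre of the rest's fixed rubber bar: 12 mm thick, 36 mm long along y, axis at rest x = 14.2, z = 77.6 mm, on a single upright 30 mm wide (x = 14 to 24 mm). The bar is narrower than the board: fingers on the board's sides pass it freely.
- scale: Bench scale, fixed: grey housing 270 x 180 mm (x, y), top deck at z = 40 mm. Origin: centre of its underside on the table; front is -x, z up. The tare knob's axis is at x = -90 mm, y = 0, on a flat white dial 84 mm across.
- puck_top (a point): Centre of the top of the round rubber puck (48 mm across, 15 mm high, fixed) in the middle of the scale's flat steel pan (170 x 170 mm), at scale x = +45 mm; 73 mm above the table, the pan's top 58 mm. The pan does not sink. The board lies on the puck, its middle within 12 mm of it, so its underside is 15 mm clear of the pan.
- knob_grip (a point): On the tare knob's axis, 62 mm above the table, at grip height; turns with the knob: x along the grip bar, pointer at the -x end. Grip bar 46 mm long, 14 mm wide, 9 to 31 mm above the deck (top 71 mm above the table); a white line on its top runs from the axis to the pointer end. The pan's edge is 50 mm from the axis.
- tare_knob (a joint): Angle of the tare knob, rad, growing clockwise seen from above. 0: pointer at the zero mark, the single long tick at the dial's front (towards the scale's -x, grip bar along the scale's x). Starts 0.7 to 2.4 rad clockwise of zero; light friction (0.04 N m), stays where left, can be turned past zero (to -0.7).
- magnifier: Magnifier on a stand, fixed, between scale and rest: round base 64 mm across, 9 mm stem, and a ring 68 mm across whose centre is 30 mm to -x of the stem, top 159 mm above the table. Origin: centre of its underside.
- spool: Solder spool on end, 50 mm across, 50 mm high, loose; on the rest's +y side. Origin: centre of its underside.
- jar: Clear screw jar, 54 mm across, 70 mm high, loose; on the rest's -y side. Origin: centre of its underside.
- carton: Small cardboard box 60 x 90 x 45 mm, loose; behind the scale. Origin: centre of its underside.
Things that resemble listed ones, but are neither listed nor needed, are in the scene too. What is shaped like the rest but red is not meant.

How it is judged:
By the outcome, as a careful person would: the job done as asked, in the order asked, and still so for the second after the job is handed in, with the robot touching nothing.
It also fails if it takes over 67 s, if anything falls off the work surface, if the arm or the gripper's body presses on something with over 40 N, if the wrist force passes 120 N, or if a joint passes its speed limit or range.

## Robot

A 7-joint arm with a two-finger parallel gripper is mounted at the origin on the work surface. World frame = base frame: x ahead of the robot, y to its left, z up, the work surface at z = 0. Lengths are in m, angles in rad, forces in N, time in s.
With the tool pointing down it reaches from about 0.4 to 0.85 m from the base axis. Payload 4.5 kg.
Tool frame: the origin (TCP) lies midway between the tips of the shut fingers; the grasp point (between the pads) lies 19 mm behind it; z points along the fingers, y is the line along which they close (so a half turn about z gives the same grasp; the last joint's range is limited). The gripper opens to 88 mm and grips with 3 to 60 N. Pads are 18 mm wide; open, the fingers measure 123 mm over their backs; the gripper's body (75 mm by 187 mm) begins 45 mm behind the grasp point.
Start: joints at [1.204, 0.689, -0.195, 1.565, 0.157, 0.902, -0.215], TCP at [0.244, -0.575, 0.239] pointing down, gripper open.
Joint ranges: [-3.01, 3.01], [-0.46, 2.08], [-1.47, 1.51], [0.13, 2.56], [-1, 4.14], [0.04, 2.09], [-2.66, 2.66]. Speed limits (rad/s): [2.57, 2.57, 3.14, 3.14, 3.14, 3.14, 3.14].

## Interface

Orientations are given as a unit quaternion [x, y, z, w].
In Python, from plant import sensors, eyes, finish_job gives the robot as it stands.
- The arm moves only by the tool send_rows, never from a script. Its argument "rows" is text: rows parted by semicolons, each of 4 numbers parted by spaces: the shift along the tool's x, y, z normalised to -1 to 1, where 1 is 30 cm, then the turn about the tool's z normalised to -1 to 1, where 1 is 2 pi rad. A call has 1 to 10 rows; each row is the pose to reach, as a shift and turn from the pose commanded when the call began, along the tool's axes at that moment, turning the shorter way round; what a row does not reach only later rows make up. A row lasts 1/12 s, in which the tool goes at most 41.7 mm and 7.16 degrees, less where a joint would pass 70% of its speed; a pose out of reach is approached as far as the arm can. A call with a number of a shift or a turn outside -1 to 1 is refused whole. A call with a gripper value outside its range is refused whole. "jaw" is the closure, from -1 (fully open) to 1 (shut), set as the call begins (left out, the last holds). The fingers move at their own pace and stop on an object; "force" is the grip in N (left out, the last holds). Time passes only in rows, so rows that repeat a pose let the fingers close. It gives the time, the measured TCP pose, the force, the opening and the grip force at its end, in the units of the state.
- sensors.get_state(): the state, without advancing time (a new reading comes with each control period).
- eyes.snapshot(name): name is "side" or "top"; returns (picture, depth): 384x512x3 uint8, red, green, blue; 384x512 float32, m along the optical axis (not along the pixel's ray), 0 where there is no reading.
- eyes.calibration(name): a dict with "fov_y" (degrees; the focal length in pixels is half the picture's height over the tangent of half this angle, whatever the lens; pixels are square), "cx", "cy" (the principal point, pixels), "world_from_camera" (4x4, takes a point from camera to world coordinates). Camera axes: x right, y down, z forward; pixel columns grow to the right and rows downward; lengths in m; the calibration is good to about 2 mm. A picture is of the moment at which its call begins. calibration takes no time and is no camera call.
- finish_job(): hands the job in; it is judged then, once.
The state is a dict: "clock": time; "q": joint angles; "qd": joint speeds; "joint_torque": joint torques, N m; "tool_pos": TCP position; "eef_rot": TCP orientation; "contact_force": force on the tool from outside, world axes, zero at the start; "moment": the same for the moment, N m; "opening": opening from 0.0 (shut) to 1.0 (fully open); "finger_force": force on a finger pad.
Only numpy, scipy, OpenCV 4.12 (cv2) and the standard library are available. Lean on these libraries where they do the work, as an engineer would, in place of code of your own. Each camera call takes 0.05 s, during which the arm holds its last target. There are 200 camera calls.

## Working session

There is one attempt and no reset: what is moved stays moved. The work goes in short steps, Python scripts to look and compute and a tool call to move; the robot and the scene stay as the last step left them, time stands still between calls to the robot, and variables do not carry over. Pictures are saved under pics/ and viewed, at most 10 in all, crops included, and the job is handed in when it is done.

Besides the shell and the picture viewer there is one more tool, called after "Request:" by a JSON object that holds its "method" and its "body", one argument or row to a line. send_rows: Moves the arm, as the interface text tells. Scaled input: -1 to 1 covers 30 cm each way for a shift and 2 pi rad each way for a turn. Its arguments: {"type":"object","properties":{"rows":{"type":"string"},"jaw":{"type":"number"},"force":{"type":"number"}},"required":["rows"]}

```bash
ls; mkdir -p pics
cat > h.py <<'E'
import numpy as np, cv2
from plant import sensors, eyes, finish_job
def snap(n):
    p,d=eyes.snapshot(n); c=eyes.calibration(n); np.savez(f'{n}.npz',p=p,d=d); return p,d,c
def load(n):
    z=np.load(f'{n}.npz'); return z['p'],z['d'],eyes.calibration(n)
def ray(c,u,v):
    f=192/np.tan(np.radians(c['fov_y'])/2); T=np.array(c['world_from_camera'])
    u=np.atleast_1d(u);v=np.atleast_1d(v)
    r=np.stack([(u-c['cx'])/f,(v-c['cy'])/f,np.ones(len(u))],1)
    return T[:3,3],r@T[:3,:3].T
def onz(c,u,v,z):
    o,r=ray(c,u,v); return o+r*((z-o[2])/r[:,2])[:,None]
def dep(c,d,u,v):
    o,r=ray(c,u,v); return o+r*d[np.atleast_1d(v).astype(int),np.atleast_1d(u).astype(int)][:,None]
def proj(c,P):
    f=192/np.tan(np.radians(c['fov_y'])/2); T=np.array(c['world_from_camera'])
    q=(np.atleast_2d(P)-T[:3,3])@T[:3,:3]; return q[:,:2]/q[:,2:]*f+[c['cx'],c['cy']]
E
python3 - <<'E'
from h import *
for n in('top','side'):
    p,d,c=snap(n); cv2.imwrite(f'pics/{n}0.png',p[:,:,::-1]); print(c)
print(sensors.get_state())
E
```

```text
pics
{'fov_y': 50.34099213292235, 'cx': 252.1347279320823, 'cy': 189.98991502337125, 'world_from_camera': array([[-0.02581181, -0.98878886,  0.14707259,  0.48739809],
       [-0.99928287,  0.02959829,  0.0236153 , -0.00497875],
       [-0.02770364, -0.14635757, -0.98884375,  1.03339602],
       [ 0.        ,  0.        ,  0.        ,  1.        ]])}
{'fov_y': 56.75272600276841, 'cx': 258.8867773277669, 'cy': 196.48913416882115, 'world_from_camera': array([[ 0.94509841, -0.22783754,  0.23426278,  0.40659375],
       [-0.32671591, -0.64395737,  0.6917916 , -0.58168002],
       [-0.00676085, -0.73034852, -0.68304124,  0.66833209],
       [ 0.        ,  0.        ,  0.        ,  1.        ]])}
{'clock': 0.1, 'q': array([ 1.20380331,  0.68991042, -0.19452451,  1.56622074,  0.1572723 ,
        0.90246605, -0.21511272]), 'qd': array([-0.00117766, -0.00319025,  0.00068145, -0.00305606, -0.00046145,
       -0.00065846, -0.0006121 ]), 'joint_torque': array([-2.73644757e-03, -5.28505182e+01, -1.27128739e+00, -1.53836811e+01,
       -5.25732036e-02,  2.00042305e-03,  4.75400054e-05]), 'tool_pos': array([ 0.24359871, -0.57497456,  0.23798903]), 'eef_rot': array([ 9.79982684e-01,  1.99081100e-01, -2.03491369e-04, -7.82605244e-04]), 'contact_force': array([0.18213042, 0.16425779, 0.37202853]), 'moment': array([-0.06595437, -0.05015707, -0.02698404]), 'finger_force': 0.0, 'opening': 1.0009069695778494}
```

View pics/top0.png

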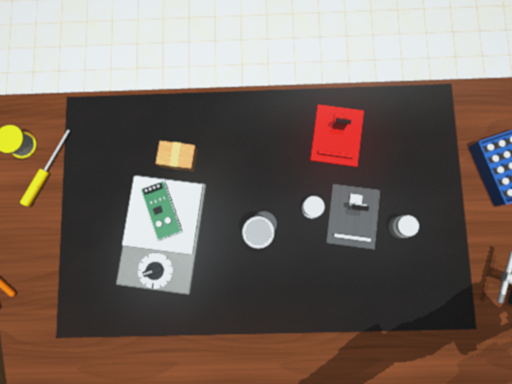

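View pics/side0.png

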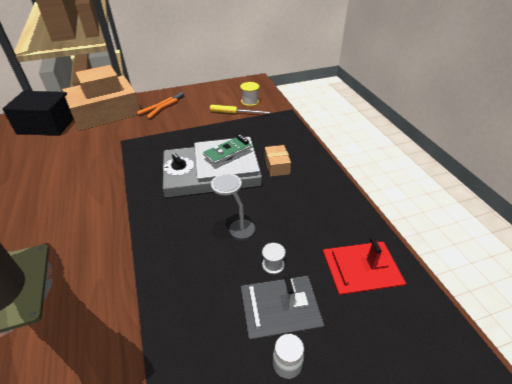

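The top view shows these candidates:
- **Board:** the only green board is at (160,210), with its terminal block at (152,187).
- **Rest:** grey at (353,215). The red one at (337,135) is the decoy.
- **Knob:** (153,270).
- **Magnifier:** (258,230).
- **Spool and jar:** (313,207) and (405,226).
- **Carton:** (176,154).

The side view agrees: grey rest at (282,305), red rest at (363,265), scale at (210,168).

```bash
cat > m.py <<'E'
from h import *
p,d,c=load('top'); hsv=cv2.cvtColor(p,cv2.COLOR_RGB2HSV)
def big(m,roi):
    z=np.zeros(m.shape,np.uint8); u0,v0,u1,v1=roi; z[v0:v1,u0:u1]=m[v0:v1,u0:u1]*255
    cs,_=cv2.findContours(z,cv2.RETR_EXTERNAL,cv2.CHAIN_APPROX_NONE); return max(cs,key=cv2.contourArea)
def rect(k,z):
    P=onz(c,k[:,0,0].astype(float),k[:,0,1].astype(float),z)[:,:2]
    r=cv2.minAreaRect((P*1000).astype(np.float32)); return r
if __name__=='__main__':
    H,S,V=[hsv[:,:,i].astype(int) for i in range(3)]
    k=big((H>45)&(H<95)&(S>80),(110,160,220,260)); print('board',rect(k,.085),cv2.boundingRect(k))
    print('board depth z',dep(c,d,[165,160],[215,200])[:,2])
    k=big((V>160)&(S<60),(110,160,215,255)); print('pan',rect(k,.058),cv2.boundingRect(k))
    k=big((V>90)&(S<60),(100,165,220,300)); print('scale',rect(k,.04))
    k=big((V>45)&(V<140)&(S<70),(320,175,388,255)); print('rest',rect(k,.008),cv2.boundingRect(k))
    k=big((V>180)&(S<60),(328,225,380,250)); print('lip',rect(k,.022))
    for n,(u,v) in dict(rest=(340,220),lip=(352,238),spool=(313,205),jar=(405,226),mag=(258,230),carton=(176,154),knob=(153,270)).items():
        print(n,dep(c,d,[u],[v])[0].round(3))
    a=cv2.resize(p[165:300,105:215],None,fx=4,fy=4,interpolation=cv2.INTER_CUBIC)
    b=cv2.resize(p[175:265,320:388],None,fx=5,fy=5,interpolation=cv2.INTER_CUBIC)
    o=np.zeros((540,790,3),np.uint8); o[:540,:440]=a; o[:450,445:785]=b
    cv2.imwrite('pics/crop1.png',o[:,:,::-1])
E
python3 m.py
```

```text
board ((587.4251708984375, 233.68777465820312), (121.15931701660156, 52.52280044555664), 18.905197143554688) (142, 183, 37, 55)
board depth z [0.08541076 0.08413441]
pan ((569.8001708984375, 235.6505126953125), (176.24658203125, 191.44656372070312), 81.26174926757812) (122, 176, 82, 79)
scale ((536.0797119140625, 244.48492431640625), (184.60528564453125, 270.5146484375), 81.08385467529297)
rest ((571.5816650390625, -233.1949462890625), (168.6503143310547, 201.52671813964844), 87.13298034667969) (320, 175, 68, 80)
lip ((513.9766845703125, -221.95217895507812), (87.87254333496094, 8.692967414855957), 80.6545181274414)
rest [ 0.558 -0.198  0.006]
lip [ 0.487 -0.005  1.033]
spool [ 0.593 -0.127  0.049]
jar [ 0.535 -0.335  0.072]
mag [0.531 0.006 0.16 ]
carton [0.73  0.205 0.048]
knob [0.449 0.254 0.071]
```

View pics/crop1.png

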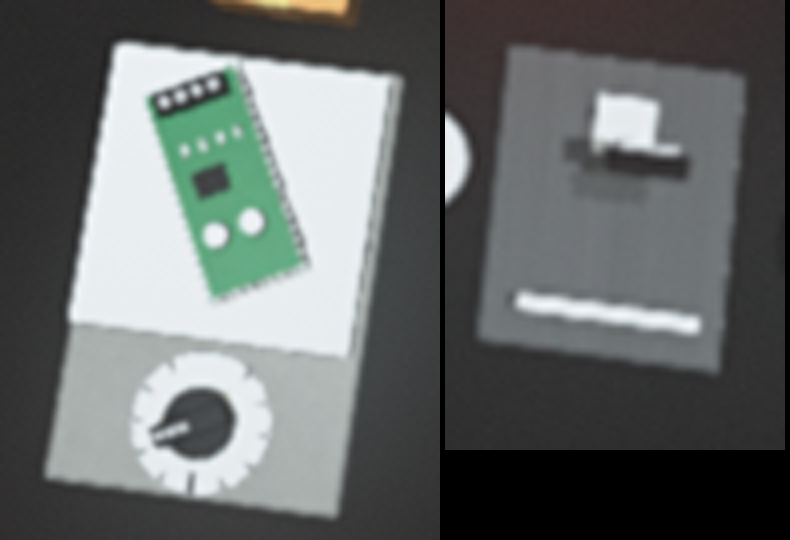

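The crop confirms the choice. The green board has its terminal block at the top (crop (188,95)) and its cans at (215,236) and (252,222). The grey rest's lip is at crop (605,312) and its bar at (650,162). The knob's white line points to (152,437), and the long tick is at (191,485).

```bash
cat > m2.py <<'E'
from m import *
H,S,V=[hsv[:,:,i].astype(int) for i in range(3)]
def blobs(m,roi,z,amin):
    u0,v0,u1,v1=roi; n,l,st,ce=cv2.connectedComponentsWithStats(m[v0:v1,u0:u1].astype(np.uint8))
    for i in range(1,n):
        if st[i,4]>=amin: u,v=ce[i]+[u0,v0]; print('  ',(round(u,1),round(v,1)),st[i],onz(c,u,v,z)[0].round(4))
print('cans/ white on board'); blobs((S<50)&(V>170),(155,212,175,230),.095,8)
print('terminal dark'); blobs((V<70),(140,180,166,200),.096,8)
k=big((H>45)&(H<95)&(S>80),(110,160,220,260)); print('green corners',cv2.boxPoints(rect(k,.085)).round(1).tolist())
# rest base edges: gray threshold, fit lines
g=cv2.cvtColor(p,cv2.COLOR_RGB2GRAY); print('gray rest/mat',g[220,340],g[250,350],g[215,324],g[215,383],g[180,355])
m=(g>(int(g[220,340])+int(g[250,350]))//2)
n,l,st,ce=cv2.connectedComponentsWithStats(m.astype(np.uint8)); i=l[220,340]; print(st[i])
cs,_=cv2.findContours((l==i).astype(np.uint8),cv2.RETR_EXTERNAL,cv2.CHAIN_APPROX_NONE); print('rest',rect(max(cs,key=cv2.contourArea),.008))
print('dial'); mm=(g>215); mm[:254]=0; blobs(mm,(130,254,180,295),.042,20)
# side view: lip, bar
p2,d2,c2=load('side'); h2=cv2.cvtColor(p2,cv2.COLOR_RGB2HSV); g2=cv2.cvtColor(p2,cv2.COLOR_RGB2GRAY)
a=cv2.resize(p2[265:345,235:330],None,fx=4,fy=4,interpolation=cv2.INTER_CUBIC)
b=cv2.resize(p2[130:200,155:270],None,fx=4,fy=4,interpolation=cv2.INTER_CUBIC)
o=np.zeros((600,790,3),np.uint8); o[:280,:460]=b; o[285:,:380]=a[:315]
t=cv2.resize(p[250:296,128:182],None,fx=7,fy=7,interpolation=cv2.INTER_CUBIC); o[:322,412:]=0; o[:280,:410]=b[:,:410]; o[:322,412:790]=t
t=cv2.resize(p[230:250,325:385],None,fx=6,fy=6,interpolation=cv2.INTER_CUBIC); o[330:450,412:772]=t
cv2.imwrite('pics/crop2.png',o[:,:,::-1])
E
python3 m2.py
```

```text
cans/ white on board
   (np.float64(167.4), np.float64(219.8)) [10  5  6  7 34] [0.5632 0.2152 0.095 ]
   (np.float64(158.4), np.float64(223.5)) [ 1  9  6  6 31] [0.5553 0.2359 0.095 ]
terminal dark
   (np.float64(151.4), np.float64(190.6)) [ 5  8 13  6 18] [0.6325 0.2528 0.096 ]
green corners [[521.5999755859375, 238.89999389648438], [538.5999755859375, 189.1999969482422], [653.2000122070312, 228.5], [636.2000122070312, 278.20001220703125]]
gray rest/mat 118 51 54 52 52
[ 327  184   53   65 2772]
rest ((567.3065795898438, -230.949462890625), (119.12979888916016, 149.9816131591797), 80.6725082397461)
dial
   (np.float64(155.4), np.float64(269.8)) [  8   0  35  34 548] [0.4482 0.2558 0.042 ]
```

View pics/crop2.png

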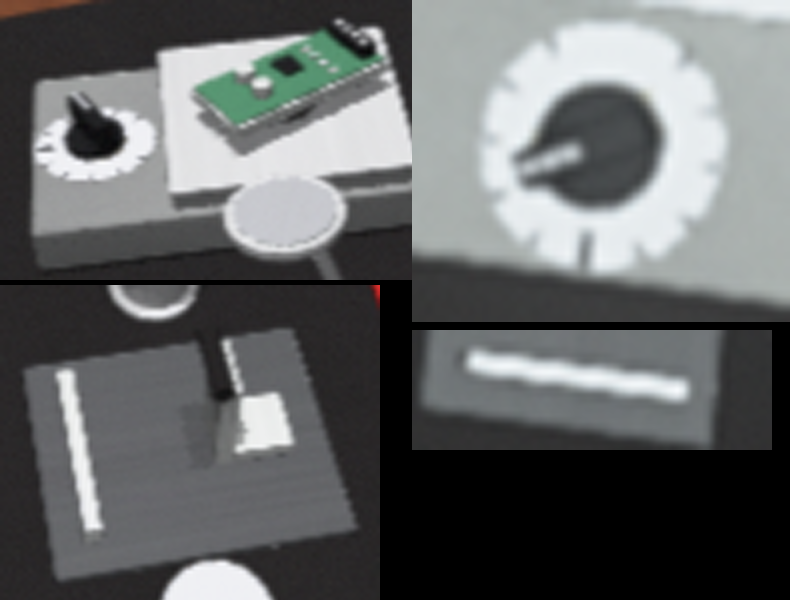

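```bash
cat > go.py <<'E'
import sys; from h import *
from scipy.spatial.transform import Rotation as R
# usage: go.py x y z yaw_deg(world heading of tool x): row numbers from the present pose
x,y,z,yw=map(float,sys.argv[1:5]); s=sensors.get_state(); M=R.from_quat(s['eef_rot']).as_matrix()
t=M.T@(np.array([x,y,z])-s['tool_pos']); h=np.degrees(np.arctan2(M[1,0],M[0,0]))
tu=(h-yw+180)%360-180
n=max(np.linalg.norm(t)/.0417,abs(tu)/7.16)
print('pos',s['tool_pos'].round(4),'head',h.round(2),'q1,q7',s['q'][[0,6]].round(2),'t',round(s['clock'],2))
print('row',(t/.3).round(4),round(tu/360,4),'rows',n.round(1))
E
python3 go.py .6211 .2454 .2390 19
```

```text
pos [ 0.2436 -0.575   0.238 ] head 22.97 q1,q7 [ 1.2  -0.22] t 0.1
row [ 2.2256e+00 -2.0268e+00 -3.0000e-04] 0.011 rows 21.7
```

Request:
{"method": "send_rows", "body": {
  "rows": "0.74 -0.67 0 0;0.74 -0.67 0 0;0.74 -0.67 0 0;0.74 -0.67 0 0;0.74 -0.67 0 0;0.74 -0.67 0 0;0.74 -0.67 0 0;0.74 -0.67 0 0",
  "jaw": -1,
  "force": 20
}}

```text
clock: 0.77
tool_pos: [0.3732, -0.2963, 0.2387]
eef_rot: [0.979, 0.204, 0.001, -0.002]
contact_force: [-0.3, -0.3, 0.0]
opening: 0.998
finger_force: 0.0
```

Request:
{"method": "send_rows", "body": {
  "rows": "0.74 -0.67 0 0;0.74 -0.67 0 0;0.74 -0.67 0 0;0.74 -0.67 0 0;0.74 -0.67 0 0;0.74 -0.67 0 0;0.74 -0.67 0 0;0.74 -0.67 0 0"
}}

```text
clock: 1.43
tool_pos: [0.499, -0.0234, 0.2388]
eef_rot: [0.979, 0.205, 0.002, -0.002]
contact_force: [1.0, 0.5, 0.2]
opening: 0.996
finger_force: 0.0
```

Request:
{"method": "send_rows", "body": {
  "rows": "0.74 -0.67 0 0.011;0.74 -0.67 0 0.011;0.74 -0.67 0 0.011;0.74 -0.67 0 0.011;0.74 -0.67 0 0.011;0.74 -0.67 0 0.011;0.74 -0.67 0 0.011;0.74 -0.67 0 0.011;0.74 -0.67 0 0.011"
}}

```text
clock: 2.18
tool_pos: [0.6215, 0.2439, 0.2376]
eef_rot: [0.986, 0.168, -0.0, -0.001]
contact_force: [-0.2, -0.0, 0.7]
opening: 1.004
finger_force: 0.0
```

```bash
python3 go.py .6211 .2454 .110 19
python3 - <<'E'
from h import *
for n in('top','side'):
    p,d,c=snap(n)
    if n=='side': cv2.imwrite('pics/s1.png',cv2.resize(p[90:210,140:300],None,fx=4,fy=4,interpolation=cv2.INTER_CUBIC)[:,:,::-1])
E
```

```text
pos [0.6215 0.2439 0.2376] head 19.33 q1,q7 [-0.4  -1.73] t 2.18
row [ 2.000e-04 -4.000e-03  4.254e-01] 0.0009 rows 3.1
```

Request:
{"method": "send_rows", "body": {
  "rows": "0 -0.004 0.12 0.001;0 -0.004 0.24 0.001;0 -0.004 0.36 0.001;0 -0.004 0.46 0.001;0 -0.004 0.52 0.001;0 -0.004 0.56 0.001;0 -0.004 0.582 0.001;0 -0.004 0.582 0.001"
}}

```text
clock: 2.95
tool_pos: [0.6211, 0.2388, 0.0635]
eef_rot: [0.987, 0.161, -0.001, 0.001]
contact_force: [-0.1, 0.6, -0.7]
opening: 1.0
finger_force: 0.0
```

Request:
{"method": "send_rows", "body": {
  "rows": "0 0 0 0;0 0 0 0;0 0 0 0;0 0 0 0;0 0 0 0;0 0 0 0;0 0 0 0",
  "jaw": 1,
  "force": 12
}}

```text
clock: 3.53
tool_pos: [0.6223, 0.2417, 0.065]
eef_rot: [0.987, 0.162, 0.001, -0.001]
contact_force: [0.3, 2.6, 4.2]
opening: 0.68
finger_force: 11.9
```

Request:
{"method": "send_rows", "body": {
  "rows": "0 0 0 0;0 0 0.01 0;0 0 0.01 0;0 0 0.01 0;0 0 0.01 0",
  "jaw": -0.6
}}

```text
clock: 3.95
tool_pos: [0.621, 0.2402, 0.0606]
eef_rot: [0.987, 0.162, -0.001, 0.0]
contact_force: [0.2, 0.4, 0.8]
opening: 0.802
finger_force: 0.0
```

Request:
{"method": "send_rows", "body": {
  "rows": "0 0 0 0;0 0 0 0;0 0 0 0;0 0 0 0;0 0 0 0;0 0 0 0",
  "jaw": 1,
  "force": 12
}}

```text
clock: 4.45
tool_pos: [0.6214, 0.2407, 0.061]
eef_rot: [0.987, 0.162, -0.0, 0.0]
contact_force: [-0.0, -0.6, -0.9]
opening: 0.683
finger_force: 11.9
```

Request:
{"method": "send_rows", "body": {
  "rows": "0 0 -0.05 0;0 0 -0.1 0;0 0 -0.2 0;0 0 -0.3 0;0 0 -0.4 0;0 0 -0.5 0;0 0 -0.5 0;0 0 -0.5 0"
}}

```text
clock: 5.12
tool_pos: [0.6222, 0.241, 0.2125]
eef_rot: [0.987, 0.162, 0.002, -0.0]
contact_force: [0.4, 0.9, -3.8]
opening: 0.682
finger_force: 12.0
```

Run:
```python
from h import *
p,d,c=snap('side'); cv2.imwrite('pics/s2.png',cv2.resize(p[60:220,120:300],None,fx=3,fy=3,interpolation=cv2.INTER_CUBIC)[:,:,::-1])
```

```text
(no output)
```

View pics/s2.png

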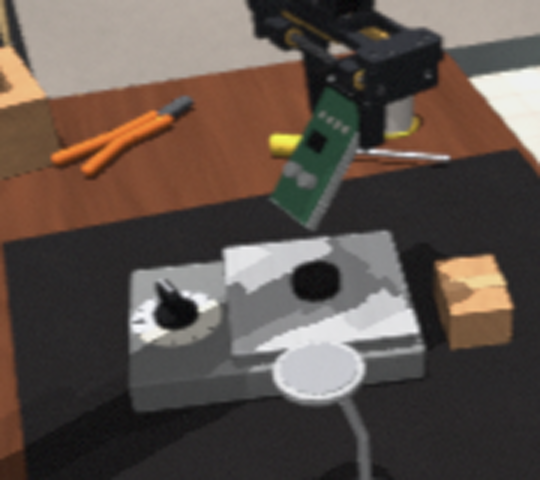

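The board is held at its terminal end and has swung with its foot down (crop (310,215)); the puck is bare. I'll measure the tilt next.

```bash
cat > tilt.py <<'E'
from h import *
def tilt(n='side',roi=(0,0,512,384),fresh=True):
    p,d,c=snap(n) if fresh else load(n); h=cv2.cvtColor(p,cv2.COLOR_RGB2HSV)
    m=(h[:,:,0]>45)&(h[:,:,0]<95)&(h[:,:,1]>60)&(d>0)
    z=np.zeros_like(m); z[roi[1]:roi[3],roi[0]:roi[2]]=1; m=cv2.erode((m&z).astype(np.uint8),np.ones((2,2)))
    k,l,st,_=cv2.connectedComponentsWithStats(m); i=1+np.argmax(st[1:,4]); v,u=np.nonzero(l==i)
    P=dep(c,d,u,v); 
    for _ in range(4):
        q=P.mean(0); N=np.linalg.svd(P-q)[2][2]; N*=np.sign(N[2]); r=(P-q)@N; P=P[abs(r)<max(2*np.median(abs(r)),.001)]
    e=np.array([N[0],N[1],0]); hd=-e/np.linalg.norm(e)  # heading of board x (uphill)
    up=np.cross(N,np.cross(hd,N)); up/=np.linalg.norm(up); s=P@up
    print('slope',np.degrees(np.arccos(N[2])).round(1),'heading',np.degrees(np.arctan2(hd[1],hd[0])).round(1),'centre',q.round(4),'N',N.round(3),'n',len(P),'zrange',P[:,2].min().round(3),P[:,2].max().round(3))
    return P,N,q
if __name__=='__main__': tilt()
E
python3 tilt.py; python3 -c "
from h import *; s=sensors.get_state(); print(s['tool_pos'],s['eef_rot'],s['contact_force'])"
```

```text
slope 50.7 heading 19.8 centre [0.5912 0.2234 0.1992] N [-0.728 -0.263  0.633] n 235 zrange 0.157 0.24
[0.62016107 0.24011929 0.20938953] [ 9.86779025e-01  1.62062160e-01 -1.65108212e-03  5.34940377e-04] [-1.21741042 -0.36329955 -3.63592356]
```

```bash
python3 go.py .560 -.229 .28 -9.33
```

```text
pos [0.6202 0.2401 0.2094] head 18.65 q1,q7 [-0.4  -1.74] t 5.22
row [-0.6909  1.4176 -0.2323] 0.0777 rows 11.5
```

Request:
{"method": "send_rows", "body": {
  "rows": "0 0 -0.12 0;0 0 -0.23 0;-0.04 0.08 -0.23 0;-0.1 0.2 -0.23 0;-0.16 0.32 -0.23 0;-0.22 0.44 -0.23 0;-0.28 0.56 -0.23 0;-0.34 0.7 -0.23 0;-0.34 0.7 -0.23 0"
}}

```text
clock: 5.97
tool_pos: [0.5893, -0.0032, 0.2779]
eef_rot: [0.988, 0.156, -0.004, 0.004]
contact_force: [-0.6, -1.9, -2.1]
opening: 0.682
finger_force: 12.0
```

Request:
{"method": "send_rows", "body": {
  "rows": "-0.05 0.1 0 0.012;-0.1 0.2 0 0.024;-0.15 0.3 0 0.036;-0.2 0.4 0 0.048;-0.25 0.5 0 0.06;-0.3 0.6 0 0.07;-0.34 0.67 0 0.078;-0.35 0.718 0 0.078;-0.35 0.718 0 0.078;-0.35 0.718 0 0.078"
}}

```text
clock: 6.8
tool_pos: [0.5613, -0.2276, 0.2788]
eef_rot: [0.997, -0.082, -0.001, -0.001]
contact_force: [0.1, 0.7, -2.0]
opening: 0.681
finger_force: 12.0
```

```bash
python3 go.py .560 -.229 .28 -9.33; python3 tilt.py
```

```text
pos [ 0.5613 -0.2276  0.2788] head -9.37 q1,q7 [ 0.29 -1.4 ] t 6.8
row [-0.0035  0.0052 -0.0042] -0.0001 rows 0.1
slope 57.8 heading -7.4 centre [ 0.5197 -0.2304  0.2474] N [-0.839  0.109  0.532] n 383 zrange 0.216 0.281
```

Request:
{"method": "send_rows", "body": {
  "rows": "0 0 0 0;0 0 0 0;0 0 0 0;0 0 0 0",
  "force": 8
}}

```text
clock: 7.18
tool_pos: [0.5616, -0.2275, 0.2802]
eef_rot: [0.997, -0.081, 0.0, -0.0]
contact_force: [-0.4, 0.5, -1.4]
opening: 0.679
finger_force: 8.0
```

```bash
python3 tilt.py
```

```text
slope 57.9 heading -7.4 centre [ 0.5206 -0.2302  0.2492] N [-0.84   0.11   0.532] n 397 zrange 0.219 0.283
```

Request:
{"method": "send_rows", "body": {
  "rows": "0 0 0 0;0 0 0 0;0 0 0 0;0 0 0 0",
  "force": 5.5
}}

```text
clock: 7.57
tool_pos: [0.5613, -0.2286, 0.2802]
eef_rot: [0.997, -0.082, 0.0, 0.0]
contact_force: [0.4, -0.5, -2.6]
opening: 0.679
finger_force: 5.5
```

```bash
python3 tilt.py
```

```text
slope 58.7 heading -7.4 centre [ 0.5204 -0.2328  0.2487] N [-0.847  0.11   0.52 ] n 376 zrange 0.218 0.28
```

```bash
cat > foot.py <<'E'
from tilt import *
from scipy.spatial.transform import Rotation as R
def go(n='side'):
    s=sensors.get_state(); p,d,c=snap(n); P,N,q=tilt(n,fresh=False)
    h=cv2.cvtColor(p,cv2.COLOR_RGB2HSV); m=((h[:,:,0]>45)&(h[:,:,0]<95)&(h[:,:,1]>60)).astype(np.uint8)
    k,l,st,ce=cv2.connectedComponentsWithStats(m); uv=proj(c,q)[0]; i=l[int(uv[1]),int(uv[0])] or 1+np.argmax(st[1:,4])
    cs,_=cv2.findContours((l==i).astype(np.uint8),cv2.RETR_EXTERNAL,cv2.CHAIN_APPROX_NONE); k=max(cs,key=cv2.contourArea)[:,0].astype(float)
    o,r=ray(c,k[:,0],k[:,1]); W=o+r*(((q-o)@N)/(r@N))[:,None]
    hd=np.array([-N[0],-N[1],0]); hd/=np.linalg.norm(hd); up=hd-(hd@N)*N; up/=np.linalg.norm(up); lat=np.cross(N,up)
    a=(W-q)@up; b=(W-q)@lat; rc=cv2.minAreaRect(np.stack([a,b],1).astype(np.float32)*1000); print('rect along/lat mm',rc)
    a0=a.min(); foot=q+up*a0+lat*rc[0][1]/1000-N*.012
    print('foot',foot.round(4),'lat centre pt',(q+lat*rc[0][1]/1000).round(4))
    M=R.from_quat(s['eef_rot']).as_matrix(); g=s['tool_pos']-.019*M[:,2]
    rel=g-foot; print('grasp rel foot: along',(rel@up).round(4),'lat',(rel@lat).round(4),'norm',(rel@N).round(4),'tool_pos',s['tool_pos'].round(4))
    Rr=np.array([[.9868,-.1621],[.1621,.9868]]); print('foot in rest',(Rr@(foot[:2]-[.5673,-.2309])).round(4),foot[2].round(4))
if __name__=='__main__':
    go('side'); go('top')
E
python3 foot.py
```

```text
slope 58.8 heading -7.3 centre [ 0.5205 -0.2318  0.2485] N [-0.849  0.109  0.518] n 365 zrange 0.218 0.282
rect along/lat mm ((1.8346061706542969, 8.495864868164062), (57.53984069824219, 79.86767578125), 88.51720428466797)
foot [ 0.512  -0.2222  0.2094] lat centre pt [ 0.5216 -0.2234  0.2485]
grasp rel foot: along 0.1025 lat -0.0001 norm 0.004 tool_pos [ 0.5613 -0.2286  0.2802]
foot in rest [-0.056  -0.0003] 0.2094
slope 59.4 heading -7.1 centre [ 0.5257 -0.2255  0.257 ] N [-0.854  0.106  0.509] n 199 zrange 0.221 0.282
rect along/lat mm ((-8.627029418945312, 2.562774658203125), (56.601890563964844, 83.63434600830078), 89.44496154785156)
foot [ 0.5107 -0.2211  0.2073] lat centre pt [ 0.5261 -0.223   0.257 ]
grasp rel foot: along 0.1051 lat -0.0012 norm 0.0028 tool_pos [ 0.5613 -0.2286  0.2801]
foot in rest [-0.0574  0.0005] 0.2073
```

```bash
python3 go.py .580 -.233 .130 -9.33
```

```text
pos [ 0.5613 -0.2286  0.2801] head -9.44 q1,q7 [ 0.29 -1.4 ] t 7.72
row [0.064  0.0042 0.5004] -0.0003 rows 3.6
```

Request:
{"method": "send_rows", "body": {
  "rows": "0.03 0.002 0 0;0.064 0.004 0.05 0;0.064 0.004 0.12 0;0.064 0.004 0.2 0;0.064 0.004 0.28 0;0.064 0.004 0.36 0;0.064 0.004 0.44 0;0.064 0.004 0.5 0;0.064 0.004 0.5 0;0.064 0.004 0.5 0",
  "force": 7
}}

```text
clock: 8.55
tool_pos: [0.5797, -0.2327, 0.1296]
eef_rot: [0.997, -0.082, -0.001, -0.0]
contact_force: [-0.2, -0.1, -2.6]
opening: 0.679
finger_force: 7.0
```

```bash
python3 foot.py;python3 go.py .580 -.233 .082 -9.33;  python3 - <<'E'
from h import *
p,d,c=load('side'); cv2.imwrite('pics/s3.png',cv2.resize(p[200:360,210:350],None,fx=4,fy=3.75,interpolation=cv2.INTER_CUBIC)[:,:,::-1])
E
```

```text
slope 61.4 heading -7.6 centre [ 0.5403 -0.2366  0.0961] N [-0.871  0.116  0.478] n 227 zrange 0.067 0.127
rect along/lat mm ((6.231342315673828, 8.643560409545898), (58.453914642333984, 87.15206146240234), 87.35423278808594)
foot [ 0.5347 -0.2271  0.0585] lat centre pt [ 0.5415 -0.228   0.0961]
grasp rel foot: along 0.1008 lat 0.0004 norm 0.0033 tool_pos [ 0.5797 -0.2327  0.1296]
foot in rest [-0.0327 -0.0016] 0.0585
slope 62.1 heading -7.4 centre [ 0.5479 -0.2313  0.1083] N [-0.877  0.114  0.467] n 128 zrange 0.066 0.132
rect along/lat mm ((-10.191377639770508, 3.360055923461914), (55.4066276550293, 81.88719177246094), 89.36624145507812)
foot [ 0.535  -0.2262  0.0573] lat centre pt [ 0.5483 -0.2279  0.1083]
grasp rel foot: along 0.1034 lat -0.001 norm 0.0025 tool_pos [ 0.5806 -0.2332  0.1308]
foot in rest [-0.0326 -0.0006] 0.0573
pos [ 0.5811 -0.2333  0.1315] head -9.44 q1,q7 [ 0.3 -1.4] t 8.65
row [-0.0044 -0.0006  0.165 ] -0.0003 rows 1.2
```

View pics/s3.png

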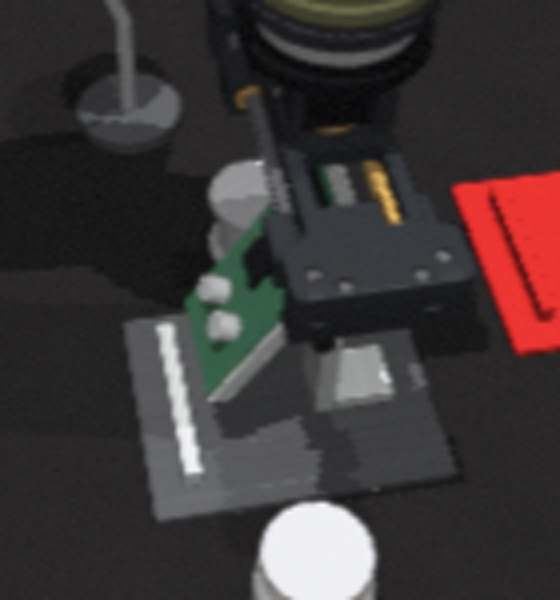

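The board hangs behind the lip: its foot is at crop (215,395), the lip runs (165,330)–(190,470), and the bar is still hidden under the gripper. Both views put the slope at about 62° and the foot at rest x ≈ -33 mm.

Request:
{"method": "send_rows", "body": {
  "rows": "-0.012 0 0.03 0;-0.012 0 0.06 0;-0.012 0 0.09 0;-0.012 0 0.12 0;-0.012 0 0.135 0;-0.012 0 0.145 0;-0.012 0 0.15 0;-0.012 0 0.155 0;-0.012 0 0.16 0;-0.012 0 0.16 0"
}}

```text
clock: 9.48
tool_pos: [0.5765, -0.2323, 0.0821]
eef_rot: [0.997, -0.082, 0.0, 0.0]
contact_force: [0.5, -0.7, -2.3]
opening: 0.68
finger_force: 7.0
```

```bash
python3 foot.py
```

```text
slope 61.5 heading -7.8 centre [ 0.5387 -0.2355  0.0512] N [-0.871  0.12   0.477] n 184 zrange 0.02 0.091
rect along/lat mm ((3.3437538146972656, 8.582168579101562), (59.14431381225586, 81.46575927734375), 86.77013397216797)
foot [ 0.5324 -0.226   0.0122] lat centre pt [ 0.5399 -0.227   0.0512]
grasp rel foot: along 0.0994 lat -0.0002 norm 0.0033 tool_pos [ 0.5765 -0.2323  0.0821]
foot in rest [-0.0352 -0.0008] 0.0122
slope 62.2 heading -7.6 centre [ 0.5402 -0.2288  0.0528] N [-0.877  0.116  0.466] n 145 zrange 0.016 0.083
rect along/lat mm ((-2.6461181640625, 2.4171619415283203), (55.26650619506836, 79.2747573852539), 89.94983673095703)
foot [ 0.5315 -0.2252  0.0098] lat centre pt [ 0.5405 -0.2264  0.0528]
grasp rel foot: along 0.1022 lat -0.0012 norm 0.0022 tool_pos [ 0.5766 -0.2323  0.0822]
foot in rest [-0.0363 -0.0002] 0.0098
```

Request:
{"method": "send_rows", "body": {
  "rows": "-0.007 0 0.004 0;-0.013 0 0.007 0;-0.013 0 0.008 0;-0.006 0 0.012 0;0 0 0.015 0;0.006 0 0.017 0;0.012 0 0.02 0;0.018 0 0.021 0;0.02 0 0.022 0;0.02 0 0.022 0",
  "force": 5
}}

```text
clock: 10.42
tool_pos: [0.5817, -0.2331, 0.0754]
eef_rot: [0.997, -0.082, -0.001, -0.0]
contact_force: [0.8, 0.8, 4.7]
opening: 0.678
finger_force: 5.0
```

```bash
python3 foot.py
```

```text
slope 56.1 heading -8.9 centre [ 0.5413 -0.2327  0.0491] N [-0.82   0.128  0.558] n 243 zrange 0.02 0.083
rect along/lat mm ((2.120494842529297, 5.24940299987793), (57.61676025390625, 80.5860366821289), 89.1028823852539)
foot [ 0.5309 -0.2258  0.0108] lat centre pt [ 0.5421 -0.2275  0.0491]
grasp rel foot: along 0.0981 lat 0.0007 norm 0.004 tool_pos [ 0.5817 -0.2331  0.0754]
foot in rest [-0.0368 -0.0009] 0.0108
slope 56.7 heading -8.2 centre [ 0.5424 -0.2297  0.0507] N [-0.827  0.119  0.549] n 154 zrange 0.017 0.08
rect along/lat mm ((-1.608062744140625, 3.0547752380371094), (55.50689697265625, 78.58056640625), 89.71408081054688)
foot [ 0.5305 -0.2249  0.0099] lat centre pt [ 0.5428 -0.2266  0.0507]
grasp rel foot: along 0.0992 lat -0.0009 norm 0.003 tool_pos [ 0.5817 -0.2331  0.0754]
foot in rest [-0.0373 -0.    ] 0.0099
```

Request:
{"method": "send_rows", "body": {
  "rows": "0 0 0 0;0 0 0 0;0 0 0 0;0 0 0 0;0 0 0 0",
  "jaw": -0.8
}}

```text
clock: 10.93
tool_pos: [0.5821, -0.2333, 0.0752]
eef_rot: [0.997, -0.082, -0.0, 0.0]
contact_force: [-0.6, 0.4, 0.3]
opening: 0.901
finger_force: 0.0
```

Request:
{"method": "send_rows", "body": {
  "rows": "0 0 -0.05 0;0 0 -0.12 0;0 0 -0.22 0;0 0 -0.34 0;0 0 -0.46 0;0 0 -0.58 0;0 0 -0.6 0;0 0 -0.6 0"
}}

```text
clock: 11.6
tool_pos: [0.584, -0.234, 0.2586]
eef_rot: [0.997, -0.082, 0.003, 0.001]
contact_force: [-0.5, -0.1, -0.1]
opening: 0.893
finger_force: 0.0
```

Request:
{"method": "send_rows", "body": {
  "rows": "-0.1 -0.1 0 0;-0.2 -0.2 0 0;-0.24 -0.3 0 0;-0.24 -0.4 0 0;-0.24 -0.5 0 0;-0.24 -0.6 0 0;-0.24 -0.7 0 0;-0.24 -0.8 0 0;-0.24 -0.8 0 0"
}}

```text
clock: 12.35
tool_pos: [0.5503, 0.0238, 0.2535]
eef_rot: [0.997, -0.077, -0.002, -0.002]
contact_force: [0.5, 0.3, 0.0]
opening: 0.898
finger_force: 0.0
```

```bash
python3 foot.py; python3 go.py .4475 .257 .15 0
python3 - <<'E'
from h import *
p,d,c=load('side'); q,_,_=load('top')
o=np.zeros((600,780,3),np.uint8); o[:,:400]=cv2.resize(p[240:360,230:330],(400,600),interpolation=cv2.INTER_CUBIC)[:600]; o[:500,405:]=cv2.resize(q[170:270,310:385],(375,500),interpolation=cv2.INTER_CUBIC)
cv2.imwrite('pics/s4.png',o[:,:,::-1])
E
```

```text
slope 56.0 heading -8.8 centre [ 0.5496 -0.2368  0.0623] N [-0.819  0.127  0.559] n 405 zrange 0.02 0.121
rect along/lat mm ((8.488079071044922, 6.783927917480469), (55.36823654174805, 124.79192352294922), 89.86166381835938)
foot [ 0.5307 -0.227   0.0109] lat centre pt [ 0.5506 -0.2301  0.0623]
grasp rel foot: along 0.2063 lat 0.2508 norm 0.1619 tool_pos [0.5503 0.0238 0.2535]
foot in rest [-0.0368 -0.0021] 0.0109
slope 55.6 heading -8.4 centre [ 0.5499 -0.2292  0.0616] N [-0.817  0.121  0.564] n 205 zrange 0.018 0.115
rect along/lat mm ((7.944850921630859, 1.5142955780029297), (55.38979721069336, 121.79569244384766), 89.65077209472656)
foot [ 0.5303 -0.2248  0.0111] lat centre pt [ 0.5501 -0.2277  0.0616]
grasp rel foot: along 0.2066 lat 0.2447 norm 0.161 tool_pos [0.5499 0.0198 0.2536]
foot in rest [-0.0375  0.    ] 0.0111
pos [0.5496 0.0167 0.2538] head -9.25 q1,q7 [-0.15 -1.8 ] t 12.45
row [-0.4636 -0.7363  0.3469] -0.0257 rows 6.7
```

View pics/s4.png

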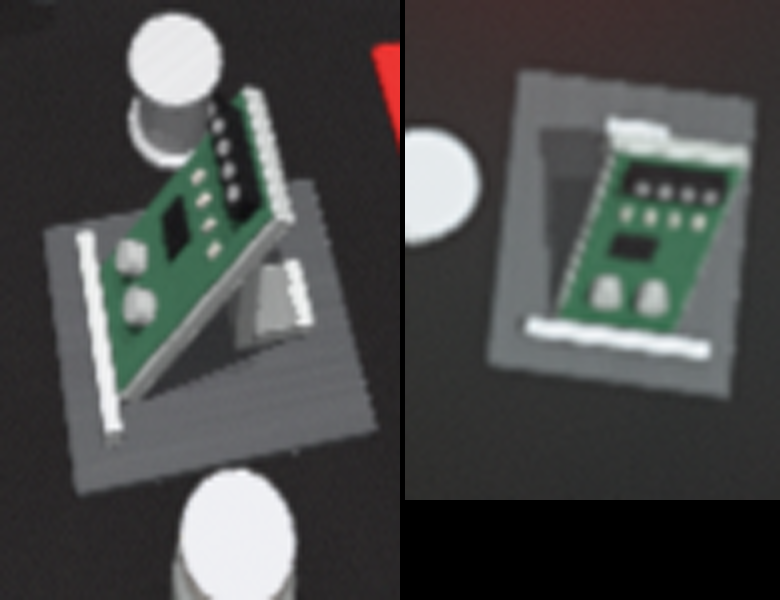

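The board leans on the bar behind the lip, terminal block up and components out. Slope is about 56°, heading within a degree of the rest and centred within 2 mm. The spool and jar haven't moved. Next is the knob.

```bash
cat > kn.py <<'E'
from h import *
for n in('top','side'):
    p,d,c=load(n); g=cv2.cvtColor(p,cv2.COLOR_RGB2GRAY); hsv=cv2.cvtColor(p,cv2.COLOR_RGB2HSV)
    u0,v0,u1,v1=(132,252,180,291) if n=='top' else (162,146,197,180)
    a=g[v0:v1,u0:u1]; print(n,'deck',np.median(a[-3:]), 'max',a.max())
    m=(a>205).astype(np.uint8); m=cv2.morphologyEx(m,cv2.MORPH_OPEN,np.ones((2,2)))
    k,l,st,ce=cv2.connectedComponentsWithStats(m); i=1+np.argmax(st[1:,4]); v,u=np.nonzero(l==i)
    hull=cv2.convexHull(np.stack([u+u0,v+v0],1).astype(np.float32))[:,0]
    W=onz(c,hull[:,0],hull[:,1],.0405)[:,:2]*1000; (x,y),r=cv2.minEnclosingCircle(W.astype(np.float32)); e=cv2.fitEllipse(W.astype(np.float32)); print('dial',(round(x,1),round(y,1)),round(r,1),'ellipse',np.round(e[0],1),np.round(e[1],1))
    C=np.array(e[0])/1000
    # bright line on bar top: pixels inside 20 mm of axis on z=.071
    V,U=np.mgrid[v0:v1,u0:u1]; W=onz(c,U.ravel().astype(float),V.ravel().astype(float),.071)[:,:2]-C; R=np.hypot(*W.T); w=np.clip(a.ravel().astype(float)-110,0,None)*(R<20)
    T=np.degrees(np.arctan2(W[:,1],W[:,0])); s=w>20
    cc=(W*w[:,None]).sum(0)/w.sum(); M=(W-cc).T@((W-cc)*w[:,None]); ev=np.linalg.eigh(M)[1][:,1]
    print('line centroid',(cc*1000).round(1),'ang',np.degrees(np.arctan2(cc[1],cc[0])).round(1),'pca',np.degrees(np.arctan2(ev[1],ev[0])).round(1),'n',s.sum())
    # dark knob bar+hub pixels, and long tick: dark between r 30..42 on dial plane
    W=onz(c,U.ravel().astype(float),V.ravel().astype(float),.0405)[:,:2]-C; R=np.hypot(*W.T); T=np.degrees(np.arctan2(W[:,1],W[:,0]))%360
    q=(R>.030)&(R<.038); b=np.clip(230-a.ravel().astype(float),0,None)
    hi=[(int(t),int(b[q&(abs((T-t+180)%360-180)<4)].mean())) for t in range(90,250,8)]; print(hi)
E
python3 kn.py
python3 - <<'E'
from h import *
p,d,c=load('top'); g=cv2.cvtColor(p,cv2.COLOR_RGB2GRAY); q,_,_=load('side')
o=np.zeros((600,790,3),np.uint8); o[:420,:520]=cv2.resize(p[249:291,130:182],(520,420),interpolation=cv2.INTER_CUBIC); o[:300,525:790]=cv2.resize(q[145:185,160:195],(265,300),interpolation=cv2.INTER_CUBIC)
cv2.imwrite('pics/k1.png',o[:,:,::-1])
E
```

```text
top deck 141.5 max 239
dial (445.0, 255.5) 42.2 ellipse [444.8 255.2] [83.5 83.6]
line centroid [ 4.6 -9. ] ang -63.1 pca 79.6 n 1547
[(90, 45), (98, 32), (106, 22), (114, 19), (122, 0), (130, 0), (138, 7), (146, 0), (154, 0), (162, 45), (170, 35), (178, 0), (186, 0), (194, 19), (202, 9), (210, 0), (218, 4), (226, 19), (234, 9), (242, 0)]
side deck 158.0 max 241
dial (449.4, 248.2) 41.3 ellipse [449.5 247.5] [79.1 82.6]
line centroid [  3.2 -32.3] ang -84.4 pca 76.5 n 863
[(90, 197), (98, 211), (106, 207), (114, 153), (122, 94), (130, 24), (138, 14), (146, 0), (154, 24), (162, 65), (170, 0), (178, 0), (186, 2), (194, 2), (202, 0), (210, 3), (218, 34), (226, 1), (234, 0), (242, 36)]
```

View pics/k1.png

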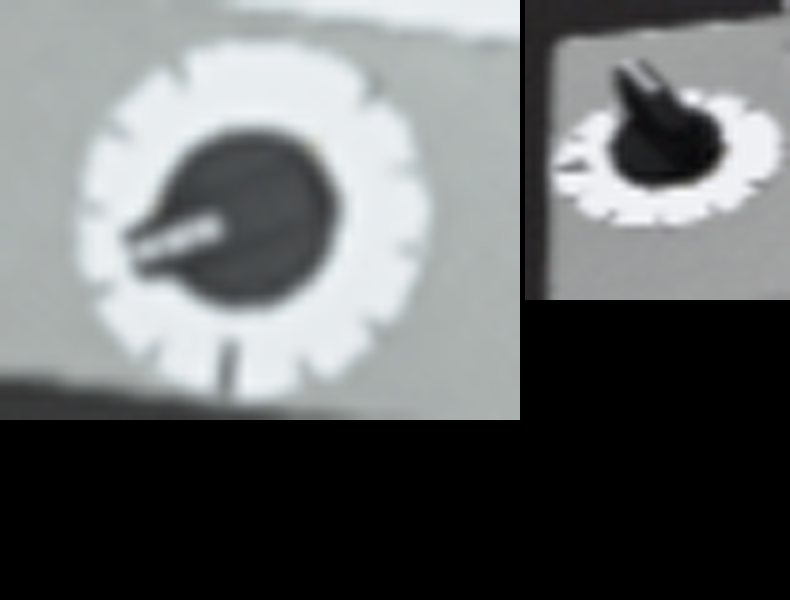

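The view shows the pointer line running from the axis at crop (220,225) to its tip at (140,255). The long zero tick is at (228,370), so the knob sits roughly 70° clockwise of zero.

Run:
```python
from h import *
t=eyes.calibration('top'); s=eyes.calibration('side')
U=lambda x,y:(130+x/10-.5,249+y/10-.5)
A,B=onz(t,*U(220,225),.071)[0],onz(t,*U(140,255),.071)[0]; print('top axis,tip',A,B,np.degrees(np.arctan2(*(B-A)[1::-1])),np.hypot(*(B-A)[:2]))
S=lambda x,y:(160+(x-525)/7.57-.5,145+y/7.5-.5)
A2,B2=onz(s,*S(665,95),.071)[0],onz(s,*S(625,65),.071)[0]; print('side',A2,B2,np.degrees(np.arctan2(*(B2-A2)[1::-1])),np.hypot(*(B2-A2)[:2]))
a,b=onz(t,*U(233,342),.0405)[0],onz(t,*U(226,392),.0405)[0]; print('tick',a,b,np.degrees(np.arctan2(*(b-a)[1::-1])))
a,b=onz(s,*S(590,163),.0405)[0],onz(s,*S(557,169),.0405)[0]; print('tick side',a,b,np.degrees(np.arctan2(*(b-a)[1::-1])))
# housing top / pan corners in fresh views
for n,c in(('top',t),('side',s)):
    p,d,_=load(n); g=cv2.cvtColor(p,cv2.COLOR_RGB2GRAY); m=((g>205)).astype(np.uint8)
    l=cv2.connectedComponentsWithStats(m)[1]; 
    uv=proj(c,[.60,.29,.058])[0].astype(int); i=l[uv[1],uv[0]]; v,u=np.nonzero(l==i) if i else ([0],[0])
    W=onz(c,np.array(u,float),np.array(v,float),.058)[:,:2]*1000; r=cv2.minAreaRect(W.astype(np.float32)); print(n,'pan',r)
```

```text
top axis,tip [0.44682347 0.25737952 0.071     ] [0.44041819 0.27606367 0.071     ] 108.92269039082487 0.019751575349157075
side [0.4507268  0.25100306 0.071     ] [0.43976498 0.27490191 0.071     ] 114.63976482566905 0.026292899174056566
tick [0.4179434  0.26227281 0.0405    ] [0.40629247 0.26383965 0.0405    ] 172.34071932859578
tick side [0.41899279 0.26003064 0.0405    ] [0.40671891 0.26050098 0.0405    ] 177.80548123747909
top pan ((580.146240234375, 236.09706115722656), (167.88710021972656, 169.4930877685547), 81.09193420410156)
side pan ((579.9017944335938, 231.1258544921875), (166.01646423339844, 166.92616271972656), 81.63089752197266)
```

```bash
python3 go.py .4465 .256 .20 110
```

```text
pos [0.5496 0.0167 0.2538] head -9.25 q1,q7 [-0.15 -1.8 ] t 12.45
row [-0.4669 -0.7323  0.1803] -0.3312 rows 16.7
```

Request:
{"method": "send_rows", "body": {
  "rows": "-0.08 -0.12 0 -0.02;-0.16 -0.24 0 -0.04;-0.24 -0.36 0 -0.06;-0.32 -0.48 0 -0.08;-0.4 -0.6 0.05 -0.1;-0.467 -0.7 0.1 -0.12;-0.467 -0.732 0.15 -0.14;-0.467 -0.732 0.18 -0.16;-0.467 -0.732 0.18 -0.18;-0.467 -0.732 0.18 -0.195",
  "jaw": 0.2
}}

```text
clock: 13.28
tool_pos: [0.4481, 0.2526, 0.1997]
eef_rot: [0.862, 0.508, -0.002, 0.001]
contact_force: [0.2, -0.8, -0.8]
opening: 0.405
finger_force: 0.0
```

```bash
python3 go.py .4465 .256 .12 110
```

```text
pos [0.4481 0.2526 0.1997] head 61.02 q1,q7 [-0.44 -1.38] t 13.28
row [ 0.0086 -0.0098  0.2657] -0.1361 rows 6.8
```

Request:
{"method": "send_rows", "body": {
  "rows": "0 0 0 -0.02;0 0 0 -0.04;0 0 0.05 -0.06;0 0 0.1 -0.08;0 0 0.16 -0.1;0 0 0.22 -0.12;0 0 0.26 -0.136;0 0 0.26 -0.136;0 0 0.26 -0.136"
}}

```text
clock: 14.03
tool_pos: [0.4484, 0.2528, 0.1226]
eef_rot: [0.578, 0.816, -0.002, -0.0]
contact_force: [0.1, 0.3, 0.4]
opening: 0.397
finger_force: 0.0
```

```bash
python3 go.py .4465 .256 .045 110
```

```text
pos [0.4484 0.2528 0.1226] head 109.44 q1,q7 [-0.35 -0.85] t 14.03
row [ 0.0124 -0.0017  0.2585] -0.0016 rows 1.9
```

Request:
{"method": "send_rows", "body": {
  "rows": "0.006 -0.001 0.05 -0.0015;0.012 -0.001 0.1 -0.0015;0.012 -0.001 0.15 -0.0015;0.012 -0.001 0.19 -0.0015;0.012 -0.001 0.215 -0.0015;0.012 -0.001 0.225 -0.0015;0.012 -0.001 0.23 -0.0015;0.012 -0.001 0.23 -0.0015"
}}

```text
clock: 14.7
tool_pos: [0.4474, 0.2582, 0.0549]
eef_rot: [0.572, 0.82, 0.0, 0.0]
contact_force: [0.3, 0.4, -0.1]
opening: 0.4
finger_force: 0.0
```

Request:
{"method": "send_rows", "body": {
  "rows": "0 0 0 0;0 0 0 0;0 0 0 0;0 0 0 0;0 0 0 0;0 0 0 0",
  "jaw": 1,
  "force": 10
}}

```text
clock: 15.2
tool_pos: [0.4475, 0.2585, 0.0549]
eef_rot: [0.572, 0.82, 0.001, 0.0]
contact_force: [0.5, -0.1, 3.4]
opening: 0.16
finger_force: 9.9
```

```bash
python3 go.py .4465 .256 .053 171.1; python3 -c "
from h import *; s=sensors.get_state(); print(s['moment'],s['contact_force'])"
```

```text
pos [0.4475 0.2585 0.0549] head 110.25 q1,q7 [-0.44 -0.94] t 15.2
row [-0.0065 -0.006   0.0064] -0.169 rows 8.5
[-0.03119372 -0.22200698  0.00806113] [ 0.50307483 -0.05292027  3.4393917 ]
```

Request:
{"method": "send_rows", "body": {
  "rows": "0 0 0 -0.017;0 0 0 -0.034;0 0 0 -0.051;0 0 0 -0.068;0 0 0 -0.085;0 0 0 -0.102;0 0 0 -0.119;0 0 0 -0.136;0 0 0 -0.153;0 0 0 -0.169"
}}

```text
clock: 16.03
tool_pos: [0.446, 0.2567, 0.0549]
eef_rot: [0.075, 0.997, -0.002, -0.0]
contact_force: [-3.7, -3.4, 8.9]
opening: 0.16
finger_force: 10.0
```

Request:
{"method": "send_rows", "body": {
  "rows": "0 0 0 0;0 0 0 0;0 0 0 0"
}}

```text
clock: 16.28
tool_pos: [0.446, 0.2566, 0.0548]
eef_rot: [0.078, 0.997, -0.002, -0.0]
contact_force: [-1.5, -3.4, 7.8]
opening: 0.155
finger_force: 10.0
```

```bash
python3 go.py .4465 .256 .053 171.1; python3 -c "
from h import *; s=sensors.get_state(); print(s['moment'],s['contact_force'])"
```

```text
pos [0.446  0.2566 0.0548] head 171.1 q1,q7 [-0.28 -0.17] t 16.28
row [-0.0018 -0.0017  0.0061] 0.0 rows 0.0
[-0.53696977  0.44590561  0.01730267] [-1.4932831  -3.39743953  7.83169313]
```

Release, rise, and look.

Request:
{"method": "send_rows", "body": {
  "rows": "0 0 0 0;0 0 0 0;0 0 0 0;0 0 0 0",
  "jaw": 0.2
}}

```text
clock: 16.62
tool_pos: [0.4471, 0.2583, 0.0543]
eef_rot: [0.078, 0.997, 0.0, -0.0]
contact_force: [0.4, 0.1, 0.3]
opening: 0.399
finger_force: 0.0
```

Request:
{"method": "send_rows", "body": {
  "rows": "0 0 -0.08 0;0 0 -0.18 0;0 0 -0.3 0;0 0 -0.4 0;0 0 -0.5 0;0 0 -0.6 0;0 0 -0.6 0"
}}

```text
clock: 17.2
tool_pos: [0.4488, 0.2608, 0.2395]
eef_rot: [0.078, 0.997, 0.003, 0.003]
contact_force: [-0.1, 0.4, 0.1]
opening: 0.396
finger_force: 0.0
```

Run:
```python
from h import *
p,d,c=snap('side'); q,_,_=snap('top')
o=np.zeros((600,790,3),np.uint8); o[:420,:520]=cv2.resize(q[249:291,130:182],(520,420),interpolation=cv2.INTER_CUBIC); o[:300,525:790]=cv2.resize(p[145:185,160:195],(265,300),interpolation=cv2.INTER_CUBIC)
o[305:600,525:790]=cv2.resize(p[240:360,225:333],(265,295))
cv2.imwrite('pics/k2.png',o[:,:,::-1]); print(sensors.get_state()['tool_pos'])
```

```text
[0.44751974 0.25832369 0.2352071 ]
```

View pics/k2.png

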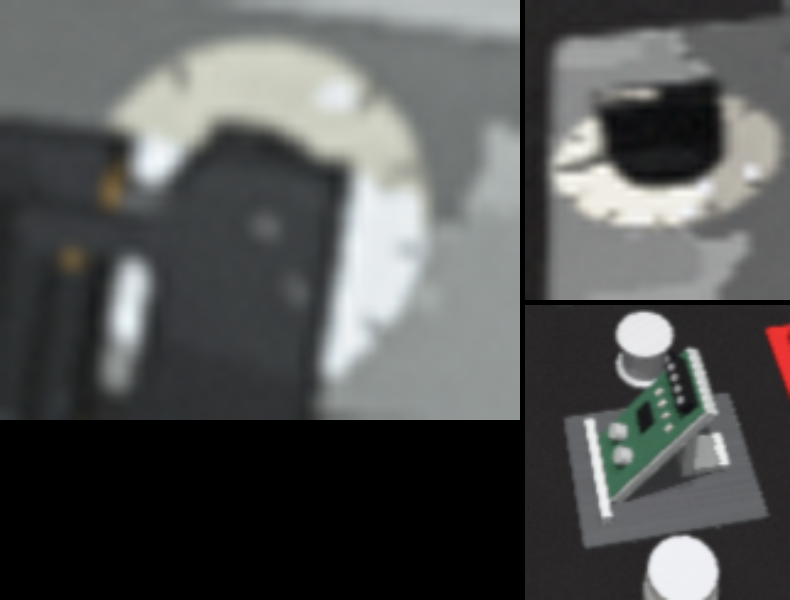

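The board is still in place (inset lower right), but the gripper hides the knob, so I'll move aside.

Request:
{"method": "send_rows", "body": {
  "rows": "-0.06 -0.1 -0.02 0;-0.12 -0.2 -0.03 0;-0.18 -0.3 -0.05 0;-0.24 -0.4 -0.05 0;-0.3 -0.5 -0.05 0;-0.36 -0.6 -0.05 0;-0.42 -0.7 -0.05 0;-0.46 -0.77 -0.05 0;-0.46 -0.77 -0.05 0"
}}

```text
clock: 18.05
tool_pos: [0.5483, 0.0011, 0.2465]
eef_rot: [0.083, 0.997, -0.002, -0.002]
contact_force: [0.7, -0.6, -0.7]
opening: 0.397
finger_force: 0.0
```

Run:
```python
from h import *
p,d,c2=snap('side'); q,_,c=snap('top')
o=np.zeros((600,790,3),np.uint8); o[:420,:520]=cv2.resize(q[249:291,130:182],(520,420),interpolation=cv2.INTER_CUBIC); o[:300,525:790]=cv2.resize(p[145:185,160:195],(265,300),interpolation=cv2.INTER_CUBIC)
cv2.imwrite('pics/k3.png',o[:,:,::-1])
g=cv2.cvtColor(q,cv2.COLOR_RGB2GRAY).astype(float)
V,U=np.mgrid[250:292,130:182]; a=g[250:292,130:182].ravel(); W=onz(c,U.ravel().astype(float),V.ravel().astype(float),.071)[:,:2]-[.4465,.2568]
rot=np.radians(-8.9); xs=W@[np.cos(rot),np.sin(rot)]; ys=W@[-np.sin(rot),np.cos(rot)]
s=(xs<.002)&(xs>-.02)&(abs(ys)<.008); w=np.clip(a-100,0,None)*s
for lo in(-.02,-.015,-.01,-.005): 
    k=s&(xs>=lo)&(xs<lo+.005); print(lo,(np.sum(w[k]*ys[k])/w[k].sum()*1000).round(2),a[k].max())
```

```text
-0.02 1.82 184.0
-0.015 1.02 181.0
-0.01 0.97 199.0
-0.005 1.39 192.0
```

View pics/k3.png

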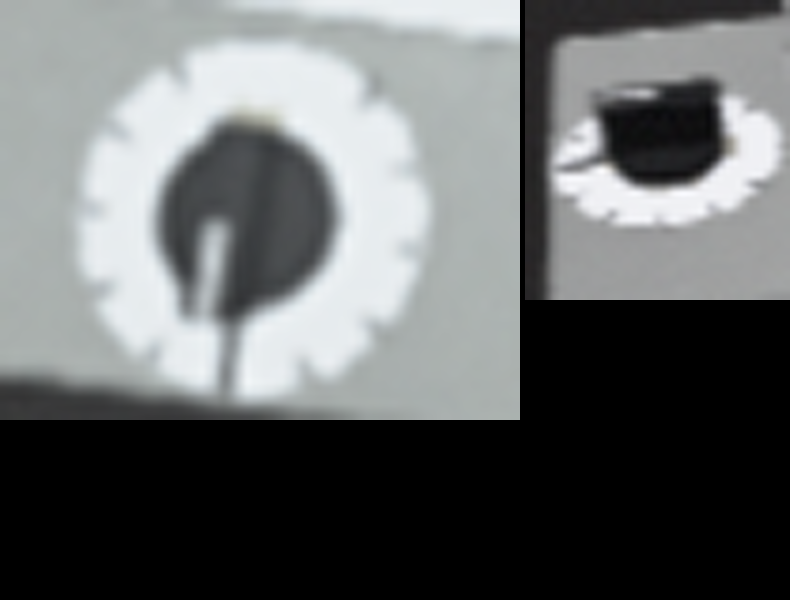

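The white line now runs from (217,222) to (200,318) in the crop. It is offset left of the tick (233,342)–(226,392) by parallax but nearly parallel to it. I'll put a number on the remaining angle.

Run:
```python
from h import *
q,_,c=load('top'); g=cv2.cvtColor(q,cv2.COLOR_RGB2GRAY).astype(float)
big=cv2.resize(g[249:291,130:182].astype(np.float32),None,fx=10,fy=10,interpolation=cv2.INTER_CUBIC)
def line(rows,u0,u1,z,sign,half):
    pts=[];
    for r in rows:
        cen=u0+(u1-u0)*(r-rows[0])/(rows[-1]-rows[0]); x=np.arange(int(cen-half),int(cen+half)); a=sign*big[r,x]; w=np.clip(a-np.percentile(a,40),0,None)
        pts.append((130+((w*x).sum()/w.sum()+.5)/10-.5,249+(r+.5)/10-.5))
    pts=np.array(pts); W=onz(c,pts[:,0],pts[:,1],z)[:,:2]; k=W.mean(0); e=np.linalg.svd(W-k)[2][0]; e*=-np.sign(e[0]); return k,np.degrees(np.arctan2(e[1],e[0]))
print('line',line(range(232,300,4),215,203,.071,1,18)); print('tick',line(range(345,385,4),233,227,.0405,-1,16))
k,_=line(range(345,385,4),233,227,.0405,-1,16); 
for A in((.4465,.2568),(.4448,.2552),(.4467,.2570)):
    print('tick from axis',np.degrees(np.arctan2(k[1]-A[1],k[0]-A[0])), 'line from axis',np.degrees(np.arctan2(*(line(range(232,300,4),215,203,.071,1,18)[0]-A)[::-1])))
```

```text
line (array([0.43784402, 0.25925591]), np.float64(172.48393399042303))
tick (array([0.41294113, 0.26343398]), np.float64(172.42871200917872))
tick from axis 168.81783894846603 line from axis 164.16007374251137
tick from axis 165.50891086047844 line from axis 149.75427258630896
tick from axis 169.20961504043484 line from axis 165.70880603416492
```

Line 172.5°, tick 172.4° and scale front 171.1° all agree. The board stands, the pan is empty and the arm is clear, so I'm handing in.

Run:
```python
from h import *
print(finish_job())
```

```text
the job is handed in; nothing more can be done
None
```

I handed the job in at about 18 s of the 67 s allowed. The driver board leans on the grey rest, square and centred within about 1° and 2 mm. The tare knob then went to the zero mark, within about 1.5°, and nothing else was touched.

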